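Put the brass coupling away and shut its drawer

TASK

Put the brass coupling into the open drawer with the wooden front, then push that drawer fully shut. Leave the drawer with the grey front open as it is.

Things in the scene. Friction and masses are not known exactly. Their poses are not given: they have to be found in the camera images.
- brass_center (a point): Centre of the loose brass coupling: a plain round brass barrel standing upright on the bench, 36 mm in diameter, 55 mm tall, about 0.2 kg, dark bore on top; z is its own axis. Beside the drawer units also lie a white plastic coupling of the same shape, a grey plastic elbow and a steel valve with a red lever: not needed.
- oak_drawer0_handle (a point): Middle of the bar handle (85 mm long, 11 mm thick, 72 mm above the bench) of the wooden-fronted drawer. x points into the unit (the way to shut it), y along the bar, z up. From here: front's outer face at x +35 mm, its top edge at z +25; drawer floor at z -50, from x +56 on, y -67 to +67. The fixed white unit is 170 mm wide, 220 deep, 110 high.
- oak_drawer0 (a joint): How far the wooden-fronted drawer is pulled out, in m: 0 fully shut, 0.15 at most, 0.11 to 0.14 at the start. It slides easily (1 to 2 N) and meets a rigid stop when shut. The unit's top board covers the drawer beyond x = this value + 50 mm from the handle point; up to there it is open from above.
- grey_drawer0_handle (a point): Middle of the bar handle of the other drawer, with a grey front in an all-grey unit of the same size and axes, standing to the left or right of the wooden-fronted one. It also starts pulled out, and is to be left as it is.
There are look-alikes about, which are no part of the job. Leave any pink or turquoise look-alike of the part that bears brass_center alone.

How it is judged:
By the outcome, as a careful person would: the job done as asked, in the order asked, and still so for the second after the job is handed in, with the robot touching nothing.
It also fails if it takes over 48 s, if anything falls off the work surface, if the arm or the gripper's body presses on something with over 40 N, if the wrist force passes 120 N, or if a joint passes its speed limit or range.

ROBOT

A 6-joint arm with a two-finger parallel gripper is mounted at the origin on the work surface. World frame = base frame: x ahead of the robot, y to its left, z up, the work surface at z = 0. Lengths are in m, angles in rad, forces in N, time in s.
With the tool pointing down it reaches from about 0.275 to 0.875 m from the base axis. Payload 12.5 kg.
Tool frame: the origin (TCP) lies midway between the tips of the shut fingers; the grasp point (between the pads) lies 19 mm behind it; z points along the fingers, y is the direction in which the jaws open and shut (so a half turn about z gives the same grasp; the last joint's range is limited). The gripper opens to 85 mm and grips with 20 to 120 N. Pads are 22 mm wide; open, the fingers measure 114 mm over their backs; the gripper's body (76 mm by 85 mm) begins 54 mm behind the grasp point. The pads swing forward as they close: fully open they stand 13 mm farther back than shut.
Start: joints at [-1.246, 0.351, 1.652, -0, 1.139, -0.085], TCP at [0.219, -0.504, 0.231] pointing down, gripper open.
Joint ranges: [-2.75, 2.75], [-0.79, 2.1], [0.01, 2.65], [-1.57, 4.71], [0.07, 3.14], [-2.87, 2.87]. Speed limits (rad/s): [2.22, 2.22, 2.79, 3.14, 3.14, 3.14].

INTERFACE

Orientations are given as a 3x3 rotation matrix whose columns are the frame's x, y, z axes.
In Python, from bench import robot gives the robot as it stands.
- The arm moves only by the tool step_arm, never from a script. Its argument "targets" is a list of rows, each an object of numbers: "rx", "ry", "rz": the turn, a rotation vector about the tool's x, y, z in rad; "tx", "ty", "tz": the shift along the tool's x, y, z in m; "claw": the finger opening in m, from 0 to 0.0854. In form: [{"rx": .., "ry": .., "rz": .., "tx": .., "ty": .., "tz": .., "claw": ..}, ...]. A call has 1 to 10 rows; each row is the pose to reach, as a shift and turn from the pose commanded when the call began, along the tool's axes at that moment; what a row does not reach only later rows make up. A row lasts 1/10 s, in which the tool goes at most 50 mm and 8.59 degrees, less where a joint would pass 70% of its speed; a pose out of reach is approached as far as the arm can. A call with a gripper value outside its range is refused whole. The fingers move at their own pace and stop on an object; the grip force is fixed at half the most. Time passes only in rows, so rows that repeat a pose let the fingers close. It gives the time, the measured TCP pose, the force and the opening at its end, in the units of the state.
- robot.read_state(): the state, without advancing time (a new reading comes with each control period).
- robot.camera(name): name is "scene" or "top"; returns a dict with "image" (400x640x3 uint8, red, green, blue), "depth" (400x640 float32, m along the optical axis (not along the pixel's ray), 0 where there is no reading), "fov_y" (degrees; the focal length in pixels is half the picture's height over the tangent of half this angle, whatever the lens; pixels are square), "cx", "cy" (the principal point, pixels), "R" (3x3) and "t" (3): a world point X has camera coordinates R X + t. Camera axes: x right, y down, z forward; pixel columns grow to the right and rows downward; lengths in m; the calibration is good to about 2 mm. A picture is of the moment at which its call begins.
- robot.sign_off(): hands the job in, once; it reports no verdict.
The state is a dict: "clock": time; "joint_pos": joint angles; "qvel": joint speeds; "joint_torque": joint torques, N m; "eef_pos": TCP position; "eef_rot": TCP orientation; "force": force on the tool from outside, world axes, zero at the start; "ft_torque": the same for the moment, N m; "gripper_width": finger opening in m.
Only numpy, scipy, OpenCV 4.12 (cv2) and the standard library are available. Lean on these libraries where they do the work, as an engineer would, in place of code of your own. Each camera call takes 0.05 s, during which the arm holds its last target.

## Working session

There is one attempt and no reset: what is moved stays moved. The work goes in short steps, Python scripts to look and compute and a tool call to move; the robot and the scene stay as the last step left them, time stands still between calls to the robot, and variables do not carry over. Pictures are saved under pics/ and viewed, and the job is handed in when it is done.

Besides the shell and the picture viewer there is one more tool, called after "Emit:" by a JSON object that holds its "method" and its "body". step_arm: Moves the arm, as the interface text tells. Its arguments: {"type":"object","properties":{"targets":{"type":"array"}},"required":["targets"]}

```bash
mkdir -p pics
cat > h.py <<'E'
import numpy as np, cv2
from bench import robot
def cap(name,fn):
    c=robot.camera(name); cv2.imwrite('pics/'+fn+'.png',cv2.cvtColor(c['image'],cv2.COLOR_RGB2BGR))
    np.savez('pics/'+fn+'.npz',**{k:np.array(v) for k,v in c.items()}); return c
def load(fn): return dict(np.load('pics/'+fn+'.npz'))
def cloud(c):
    d=c['depth'];h,w=d.shape;f=h/2/np.tan(np.radians(c['fov_y'])/2)
    v,u=np.mgrid[:h,:w];p=np.stack([(u-c['cx'])/f*d,(v-c['cy'])/f*d,d],-1)
    P=(p-c['t'])@c['R']; P[d==0]=np.nan; return P
E
python3 - <<'E'
from h import *
for n in('scene','top'):
    c=cap(n,n+'0'); print(n,c['fov_y'],c['cx'],c['cy'],c['R'],c['t'],[k for k in c])
print(robot.read_state())
E
```

```text
scene 56.0014980026054 321.02833345184666 196.14419199805292 [[-0.21855818  0.97571345 -0.01468286]
 [ 0.68552429  0.1428132  -0.71390534]
 [-0.69447014 -0.16609531 -0.70008826]] [ 0.15326    -0.37854704  1.35692569] ['image', 'depth', 'fov_y', 'cx', 'cy', 'R', 't']
top 44.34230013540828 315.38712172142914 200.7048374666245 [[-0.0092661  -0.99995512 -0.0019742 ]
 [-0.99812801  0.00936849 -0.0604376 ]
 [ 0.06045338  0.00141048 -0.99817003]] [-6.81683079e-04  6.17089084e-01  1.43826333e+00] ['image', 'depth', 'fov_y', 'cx', 'cy', 'R', 't']
{'clock': 0.1, 'joint_pos': array([-1.24561191e+00,  3.51153732e-01,  1.65236656e+00, -2.10397987e-05,
        1.13906302e+00, -8.46018893e-02]), 'qvel': array([ 6.21670290e-04, -1.38263219e-03, -1.56400904e-03,  1.29316420e-03,
       -7.49442009e-05,  2.10083754e-04]), 'joint_torque': array([ 6.86039239e-04, -5.06835723e+01, -2.91877252e+01, -1.09406960e-04,
        2.61926725e-03,  5.46673064e-06]), 'eef_pos': array([ 0.2190518 , -0.50417856,  0.23082547]), 'eef_rot': array([[ 9.17202481e-01,  3.98421256e-01, -3.34606274e-04],
       [ 3.98421391e-01, -9.17202009e-01,  9.32633147e-04],
       [ 6.46793233e-05, -9.88727733e-04, -9.99999509e-01]]), 'force': array([ 0.10160101,  0.34767861, -0.20702498]), 'ft_torque': array([-0.01169793,  0.01950068,  0.03279043]), 'gripper_width': 0.08534634671093505}
```

View pics/scene0.png

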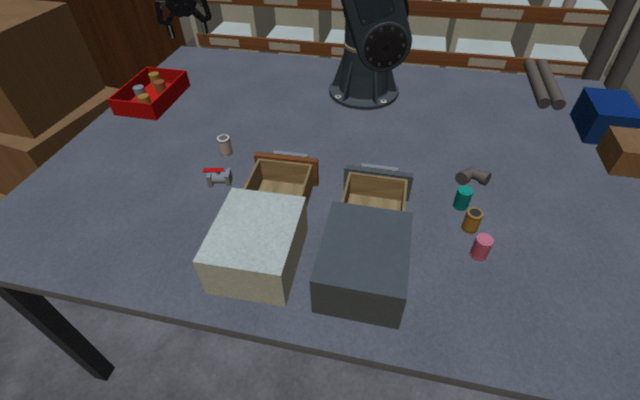

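View pics/top0.png

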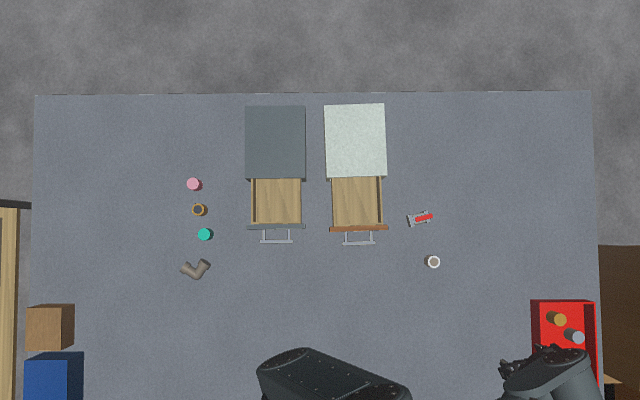

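The brass coupling is at top (199,210) and scene (473,220), with turquoise at top (204,234) and pink at (193,184). The wooden drawer handle is at top (359,241), and the grey one at (276,240). Next I'll measure them.

```bash
python3 - <<'E'
from h import *
np.set_printoptions(precision=4,suppress=True)
c=load('top0');P=cloud(c);im=c['image']
def circ(u,v,r=14,zmin=.03):
    q=P[v-r:v+r,u-r:u+r].reshape(-1,3);q=q[q[:,2]>zmin]
    top=np.nanmax(q[:,2]);  t=q[q[:,2]>.045]
    xy=t[:,:2].astype(np.float32); (cc,rr)=cv2.minEnclosingCircle(xy); print(u,v,cc,rr,np.median(t,0),len(t),top)
for p in [(199,210),(204,234),(193,184)]: circ(*p)
def reg(u0,u1,v0,v1,z0,z1,n):
    q=P[v0:v1,u0:u1].reshape(-1,3);q=q[(q[:,2]>z0)&(q[:,2]<z1)]
    r=cv2.minAreaRect(q[:,:2].astype(np.float32));print(n,len(q),r,np.median(q,0),q.min(0),q.max(0))
reg(340,380,236,250,.06,.09,'oakbar'); reg(325,395,222,234,.08,.11,'oakfront')
reg(320,395,95,182,.1,.12,'unit'); reg(336,378,182,222,.01,.04,'floor')
reg(255,295,236,250,.06,.09,'greybar'); reg(240,310,98,182,.1,.12,'greyunit')
reg(178,212,255,282,.01,.08,'elbow');
c=load('scene0');P=cloud(c)
for p in [(473,218),(463,196),(482,245)]: circ(*p,r=20)
reg(262,320,148,158,.065,.08,'oakbar s')
E
python3 -c "
import cv2
a=cv2.imread('pics/top0.png')[160:280,170:400];cv2.imwrite('pics/z.png',cv2.resize(a,None,fx=3.4,fy=3.4,interpolation=2))"
```

```text
199 210 (0.5945882201194763, 0.33408617973327637) 0.018734034150838852 [0.5939 0.3335 0.0552] 133 0.06737665020652361
204 234 (0.5227126479148865, 0.3166225850582123) 0.018430516123771667 [0.5218 0.3151 0.0564] 131 0.062479808074638495
193 184 (0.6693040132522583, 0.3500431478023529) 0.018836762756109238 [0.6693 0.3483 0.0566] 131 0.06271997277135682
oakbar 157 ((0.4992811381816864, -0.12779664993286133), (0.093962661921978, 0.025609593838453293), 89.5236587524414) [ 0.4949 -0.1287  0.0763] [ 0.4867 -0.1747  0.069 ] [ 0.5124 -0.0808  0.0853]
oakfront 420 ((0.5389440655708313, -0.12535473704338074), (0.16217243671417236, 0.025355037301778793), 89.46027374267578) [ 0.5378 -0.1253  0.0963] [ 0.5267 -0.2065  0.0815] [ 0.5523 -0.0442  0.1045]
unit 4406 ((0.7822862863540649, -0.11967898905277252), (0.20686382055282593, 0.17057538032531738), 1.615578293800354) [ 0.7806 -0.1193  0.1104] [ 0.6769 -0.2077  0.1001] [ 0.8869 -0.0328  0.1193]
floor 1667 ((0.6136202812194824, -0.12804491817951202), (0.12176334112882614, 0.1163349524140358), 89.41064453125) [ 0.6123 -0.1273  0.0225] [ 0.555  -0.188
[... 451 characters left out ...]
6754894256592), (0.08422721922397614, 0.06838104128837585), 85.24217224121094) [0.4202 0.3442 0.0301] [0.3827 0.3054 0.01  ] [0.4539 0.3911 0.0438]
473 218 (0.6030839085578918, 0.33181849122047424) 0.06528474390506744 [0.6027 0.3367 0.0543] 250 0.05786265062788129
463 196 (0.5545392036437988, 0.32258886098861694) 0.050168175250291824 [0.5366 0.3222 0.0544] 281 0.05737070696758636
482 245 (0.6691870093345642, 0.34885695576667786) 0.019344838336110115 [0.6727 0.3484 0.0542] 224 0.05786265062788129
oakbar s 120 ((0.4942973852157593, -0.12737330794334412), (0.09313201159238815, 0.011962108314037323), 89.80192565917969) [ 0.4953 -0.1265  0.0753] [ 0.4883 -0.1739  0.0685] [ 0.5003 -0.0808  0.0796]
```

View pics/z.png

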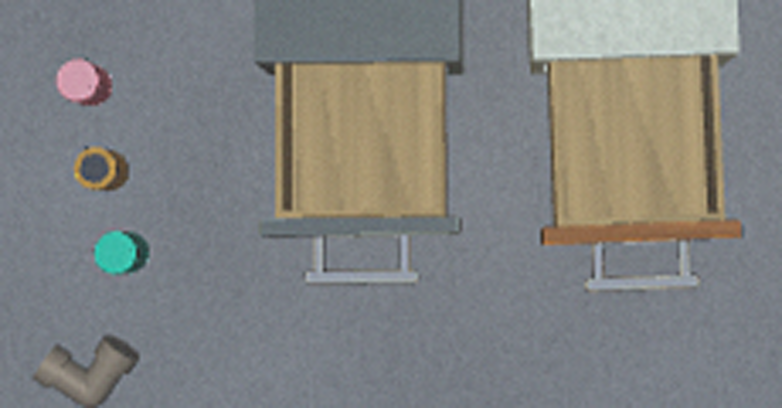

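Emit:
{"method": "step_arm", "body": {"targets": [{"tx":0.678,"ty":-0.619,"tz":0.0,"rz":0.41,"claw":0.085},{"tx":0.678,"ty":-0.619,"tz":0.0,"rz":0.41,"claw":0.085},{"tx":0.678,"ty":-0.619,"tz":0.0,"rz":0.41,"claw":0.085},{"tx":0.678,"ty":-0.619,"tz":0.0,"rz":0.41,"claw":0.085},{"tx":0.678,"ty":-0.619,"tz":0.0,"rz":0.41,"claw":0.085},{"tx":0.678,"ty":-0.619,"tz":0.0,"rz":0.41,"claw":0.085},{"tx":0.678,"ty":-0.619,"tz":0.0,"rz":0.41,"claw":0.085},{"tx":0.678,"ty":-0.619,"tz":0.0,"rz":0.41,"claw":0.085},{"tx":0.678,"ty":-0.619,"tz":0.0,"rz":0.41,"claw":0.085},{"tx":0.678,"ty":-0.619,"tz":0.0,"rz":0.41,"claw":0.085}]}}

```text
invalid input at $.targets[0]: expected keys rx, ry, rz, tx, ty, tz, claw
```

Emit:
{"method": "step_arm", "body": {"targets": [{"rx":0,"ry":0,"tx":0.678,"ty":-0.619,"tz":0.0,"rz":0.41,"claw":0.085},{"rx":0,"ry":0,"tx":0.678,"ty":-0.619,"tz":0.0,"rz":0.41,"claw":0.085},{"rx":0,"ry":0,"tx":0.678,"ty":-0.619,"tz":0.0,"rz":0.41,"claw":0.085},{"rx":0,"ry":0,"tx":0.678,"ty":-0.619,"tz":0.0,"rz":0.41,"claw":0.085},{"rx":0,"ry":0,"tx":0.678,"ty":-0.619,"tz":0.0,"rz":0.41,"claw":0.085},{"rx":0,"ry":0,"tx":0.678,"ty":-0.619,"tz":0.0,"rz":0.41,"claw":0.085},{"rx":0,"ry":0,"tx":0.678,"ty":-0.619,"tz":0.0,"rz":0.41,"claw":0.085},{"rx":0,"ry":0,"tx":0.678,"ty":-0.619,"tz":0.0,"rz":0.41,"claw":0.085},{"rx":0,"ry":0,"tx":0.678,"ty":-0.619,"tz":0.0,"rz":0.41,"claw":0.085},{"rx":0,"ry":0,"tx":0.678,"ty":-0.619,"tz":0.0,"rz":0.41,"claw":0.085}]}}

```text
clock: 1.1
eef_pos: [0.4234, -0.0471, 0.2314]
eef_rot: [[1.0, -0.0, 0.0], [-0.0, -1.0, -0.0], [0.0, 0.0, -1.0]]
force: [1.1, -0.9, 0.1]
gripper_width: 0.085
```

Emit:
{"method": "step_arm", "body": {"targets": [{"rx":0,"ry":0,"rz":0,"tx":0.171,"ty":-0.381,"tz":0.0,"claw":0.085},{"rx":0,"ry":0,"rz":0,"tx":0.171,"ty":-0.381,"tz":0.0,"claw":0.085},{"rx":0,"ry":0,"rz":0,"tx":0.171,"ty":-0.381,"tz":0.0,"claw":0.085},{"rx":0,"ry":0,"rz":0,"tx":0.171,"ty":-0.381,"tz":0.0,"claw":0.085},{"rx":0,"ry":0,"rz":0,"tx":0.171,"ty":-0.381,"tz":0.0,"claw":0.085},{"rx":0,"ry":0,"rz":0,"tx":0.171,"ty":-0.381,"tz":0.0,"claw":0.085},{"rx":0,"ry":0,"rz":0,"tx":0.171,"ty":-0.381,"tz":0.0,"claw":0.085},{"rx":0,"ry":0,"rz":0,"tx":0.171,"ty":-0.381,"tz":0.0,"claw":0.085},{"rx":0,"ry":0,"rz":0,"tx":0.171,"ty":-0.381,"tz":0.0,"claw":0.085},{"rx":0,"ry":0,"rz":0,"tx":0.171,"ty":-0.381,"tz":0.0,"claw":0.085}]}}

```text
clock: 2.1
eef_pos: [0.5941, 0.3339, 0.2299]
eef_rot: [[1.0, 0.002, -0.001], [0.002, -1.0, -0.0], [-0.001, 0.0, -1.0]]
force: [0.6, 0.6, 0.0]
gripper_width: 0.0846
```

Emit:
{"method": "step_arm", "body": {"targets": [{"rx":0,"ry":0,"rz":0,"tx":0,"ty":0,"tz":0.04,"claw":0.085},{"rx":0,"ry":0,"rz":0,"tx":0,"ty":0,"tz":0.08,"claw":0.085},{"rx":0,"ry":0,"rz":0,"tx":0,"ty":0,"tz":0.12,"claw":0.085},{"rx":0,"ry":0,"rz":0,"tx":0,"ty":0,"tz":0.15,"claw":0.085},{"rx":0,"ry":0,"rz":0,"tx":0,"ty":0,"tz":0.17,"claw":0.085},{"rx":0,"ry":0,"rz":0,"tx":0,"ty":0,"tz":0.185,"claw":0.085},{"rx":0,"ry":0,"rz":0,"tx":0,"ty":0,"tz":0.195,"claw":0.085},{"rx":0,"ry":0,"rz":0,"tx":0,"ty":0,"tz":0.203,"claw":0.085},{"rx":0,"ry":0,"rz":0,"tx":0,"ty":0,"tz":0.205,"claw":0.085},{"rx":0,"ry":0,"rz":0,"tx":0,"ty":0,"tz":0.205,"claw":0.085}]}}

```text
clock: 3.1
eef_pos: [0.5944, 0.3319, 0.0267]
eef_rot: [[1.0, -0.0, 0.001], [-0.0, -1.0, 0.0], [0.001, -0.0, -1.0]]
force: [-0.1, 0.5, -0.2]
gripper_width: 0.0849
```

Run:
```python
from h import *
c=cap('scene','s1')
a=cv2.imread('pics/s1.png')[140:280,400:560];cv2.imwrite('pics/s1z.png',cv2.resize(a,None,fx=4,fy=4))
print(robot.read_state()['eef_pos'])
```

```text
[0.59450339 0.33197795 0.02701092]
```

View pics/s1z.png

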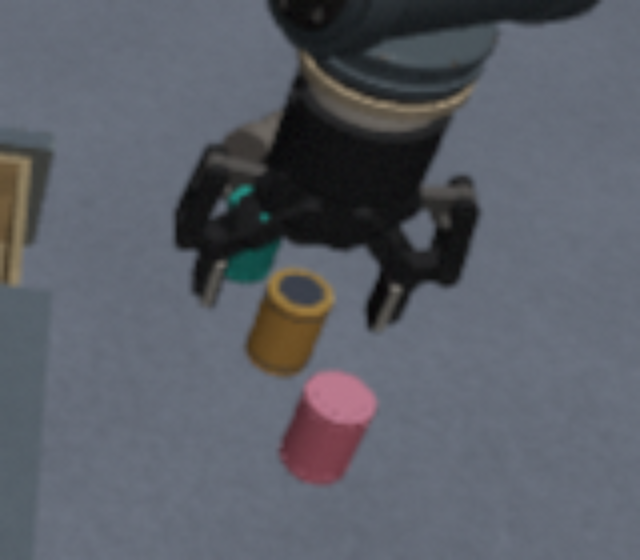

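The jaws straddle the brass coupling, at (290,310) in the crop, and they are clear of pink and turquoise. I'll go 13 mm lower, then close.

Emit:
{"method": "step_arm", "body": {"targets": [{"rx":0,"ry":0,"rz":0,"tx":0,"ty":0,"tz":0.007,"claw":0.085},{"rx":0,"ry":0,"rz":0,"tx":0,"ty":0,"tz":0.013,"claw":0.085},{"rx":0,"ry":0,"rz":0,"tx":0,"ty":0,"tz":0.013,"claw":0.06},{"rx":0,"ry":0,"rz":0,"tx":0,"ty":0,"tz":0.013,"claw":0.045},{"rx":0,"ry":0,"rz":0,"tx":0,"ty":0,"tz":0.013,"claw":0.02},{"rx":0,"ry":0,"rz":0,"tx":0,"ty":0,"tz":0.013,"claw":0.02},{"rx":0,"ry":0,"rz":0,"tx":0,"ty":0,"tz":0.013,"claw":0.02},{"rx":0,"ry":0,"rz":0,"tx":0,"ty":0,"tz":0.013,"claw":0.02},{"rx":0,"ry":0,"rz":0,"tx":0,"ty":0,"tz":0.013,"claw":0.02},{"rx":0,"ry":0,"rz":0,"tx":0,"ty":0,"tz":0.013,"claw":0.02}]}}

```text
clock: 4.15
eef_pos: [0.5945, 0.332, 0.0138]
eef_rot: [[1.0, -0.0, 0.001], [-0.0, -1.0, 0.0], [0.001, -0.0, -1.0]]
force: [-0.3, 1.0, 4.8]
gripper_width: 0.0351
```

Emit:
{"method": "step_arm", "body": {"targets": [{"rx":0,"ry":0,"rz":0,"tx":0,"ty":0,"tz":-0.01,"claw":0.02},{"rx":0,"ry":0,"rz":0,"tx":0,"ty":0,"tz":-0.03,"claw":0.02},{"rx":0,"ry":0,"rz":0,"tx":0,"ty":0,"tz":-0.06,"claw":0.02},{"rx":0,"ry":0,"rz":0,"tx":0,"ty":0,"tz":-0.09,"claw":0.02},{"rx":0,"ry":0,"rz":0,"tx":0,"ty":0,"tz":-0.12,"claw":0.02},{"rx":0,"ry":0,"rz":0,"tx":0,"ty":0,"tz":-0.15,"claw":0.02},{"rx":0,"ry":0,"rz":0,"tx":0,"ty":0,"tz":-0.17,"claw":0.02},{"rx":0,"ry":0,"rz":0,"tx":0,"ty":0,"tz":-0.18,"claw":0.02},{"rx":0,"ry":0,"rz":0,"tx":0,"ty":0,"tz":-0.18,"claw":0.02}]}}

```text
clock: 5.05
eef_pos: [0.5943, 0.3319, 0.1943]
eef_rot: [[1.0, -0.0, 0.001], [-0.0, -1.0, 0.001], [0.001, -0.001, -1.0]]
force: [0.9, -0.4, -3.8]
gripper_width: 0.0345
```

Run:
```python
from h import *
c=cap('scene','s2')
a=cv2.imread('pics/s2.png')[20:280,300:560];cv2.imwrite('pics/s2z.png',cv2.resize(a,None,fx=2.3,fy=2.3))
s=robot.read_state();print(s['eef_pos'],s['force'],s['gripper_width'])
```

```text
[0.59388765 0.33167133 0.19282758] [ 0.01153725  0.66782172 -2.09391344] 0.03490225254050582
```

View pics/s2z.png

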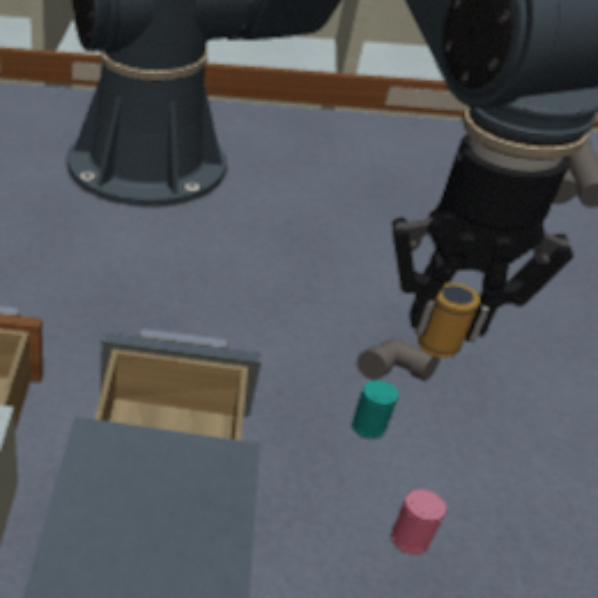

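The brass coupling is upright in the jaws at about (450,320) in the crop. Pink and turquoise haven't moved. I'll carry it over to the wooden drawer.

Emit:
{"method": "step_arm", "body": {"targets": [{"rx":0,"ry":0,"rz":0,"tx":0.0,"ty":0.025,"tz":0,"claw":0.02},{"rx":0,"ry":0,"rz":0,"tx":0.0,"ty":0.07,"tz":0,"claw":0.02},{"rx":0,"ry":0,"rz":0,"tx":0.005,"ty":0.12,"tz":0,"claw":0.02},{"rx":0,"ry":0,"rz":0,"tx":0.008,"ty":0.165,"tz":0,"claw":0.02},{"rx":0,"ry":0,"rz":0,"tx":0.01,"ty":0.21,"tz":0,"claw":0.02},{"rx":0,"ry":0,"rz":0,"tx":0.012,"ty":0.255,"tz":0,"claw":0.02},{"rx":0,"ry":0,"rz":-0.01,"tx":0.014,"ty":0.3,"tz":0,"claw":0.02},{"rx":0,"ry":0,"rz":-0.02,"tx":0.016,"ty":0.345,"tz":0,"claw":0.02},{"rx":0,"ry":0,"rz":-0.028,"tx":0.016,"ty":0.39,"tz":0,"claw":0.02},{"rx":0,"ry":0,"rz":-0.028,"tx":0.016,"ty":0.43,"tz":0,"claw":0.02}]}}

```text
clock: 6.1
eef_pos: [0.6091, -0.1002, 0.1915]
eef_rot: [[1.0, 0.028, -0.003], [0.028, -1.0, 0.001], [-0.003, -0.001, -1.0]]
force: [0.3, 0.5, -1.8]
gripper_width: 0.0349
```

Emit:
{"method": "step_arm", "body": {"targets": [{"rx":0,"ry":0,"rz":0,"tx":0,"ty":0.018,"tz":0,"claw":0.02},{"rx":0,"ry":0,"rz":0,"tx":0,"ty":0.026,"tz":0,"claw":0.02},{"rx":0,"ry":0,"rz":0,"tx":0,"ty":0.026,"tz":0,"claw":0.02}]}}

```text
clock: 6.4
eef_pos: [0.6105, -0.1241, 0.1924]
eef_rot: [[1.0, 0.027, -0.001], [0.027, -1.0, 0.001], [-0.001, -0.001, -1.0]]
force: [-0.8, -0.0, -1.9]
gripper_width: 0.035
```

Run:
```python
from h import *
c=cap('scene','s3')
a=cv2.imread('pics/s3.png')[60:310,180:430];cv2.imwrite('pics/s3z.png',cv2.resize(a,None,fx=2.4,fy=2.4))
s=robot.read_state();print(s['eef_pos'],s['force'],s['gripper_width'],s['clock'])
```

```text
[ 0.61062679 -0.12327814  0.19261982] [-0.63765121  0.10626445 -2.66559031] 0.034791593405335594 6.45
```

View pics/s3z.png

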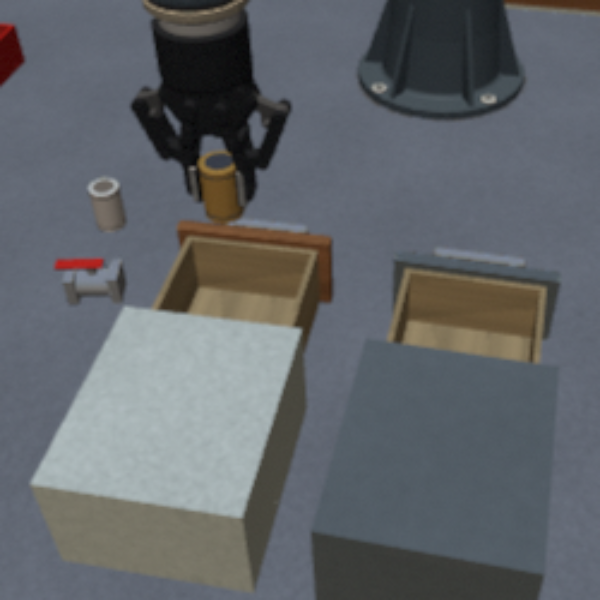

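The coupling is held upright over the wooden drawer. I'll lower it.

Emit:
{"method": "step_arm", "body": {"targets": [{"rx":0,"ry":0,"rz":0,"tx":0,"ty":0,"tz":0.02,"claw":0.02},{"rx":0,"ry":0,"rz":0,"tx":0,"ty":0,"tz":0.045,"claw":0.02},{"rx":0,"ry":0,"rz":0,"tx":0,"ty":0,"tz":0.07,"claw":0.02},{"rx":0,"ry":0,"rz":0,"tx":0,"ty":0,"tz":0.09,"claw":0.02},{"rx":0,"ry":0,"rz":0,"tx":0,"ty":0,"tz":0.11,"claw":0.02},{"rx":0,"ry":0,"rz":0,"tx":0,"ty":0,"tz":0.125,"claw":0.02},{"rx":0,"ry":0,"rz":0,"tx":0,"ty":0,"tz":0.138,"claw":0.02},{"rx":0,"ry":0,"rz":0,"tx":0,"ty":0,"tz":0.146,"claw":0.02},{"rx":0,"ry":0,"rz":0,"tx":0,"ty":0,"tz":0.15,"claw":0.02},{"rx":0,"ry":0,"rz":0,"tx":0,"ty":0,"tz":0.15,"claw":0.02}]}}

```text
clock: 7.45
eef_pos: [0.6108, -0.1241, 0.0432]
eef_rot: [[1.0, 0.028, -0.0], [0.028, -1.0, 0.0], [-0.0, -0.0, -1.0]]
force: [-0.6, -0.6, -1.9]
gripper_width: 0.0348
```

Emit:
{"method": "step_arm", "body": {"targets": [{"rx":0,"ry":0,"rz":0,"tx":0,"ty":0,"tz":0.003,"claw":0.02},{"rx":0,"ry":0,"rz":0,"tx":0,"ty":0,"tz":0.005,"claw":0.02},{"rx":0,"ry":0,"rz":0,"tx":0,"ty":0,"tz":0.005,"claw":0.02}]}}

```text
clock: 7.75
eef_pos: [0.6108, -0.1242, 0.0383]
eef_rot: [[1.0, 0.028, 0.0], [0.028, -1.0, -0.0], [0.0, 0.0, -1.0]]
force: [-0.6, 0.6, -2.7]
gripper_width: 0.0346
```

Emit:
{"method": "step_arm", "body": {"targets": [{"rx":0,"ry":0,"rz":0,"tx":0,"ty":0,"tz":0.001,"claw":0.02},{"rx":0,"ry":0,"rz":0,"tx":0,"ty":0,"tz":0.002,"claw":0.02},{"rx":0,"ry":0,"rz":0,"tx":0,"ty":0,"tz":0.002,"claw":0.02}]}}

```text
clock: 8.05
eef_pos: [0.6108, -0.1242, 0.0362]
eef_rot: [[1.0, 0.028, -0.0], [0.028, -1.0, 0.0], [-0.0, -0.0, -1.0]]
force: [-0.1, -0.5, -3.0]
gripper_width: 0.0344
```

Emit:
{"method": "step_arm", "body": {"targets": [{"rx":0,"ry":0,"rz":0,"tx":0,"ty":0,"tz":0.0005,"claw":0.02},{"rx":0,"ry":0,"rz":0,"tx":0,"ty":0,"tz":0.001,"claw":0.02},{"rx":0,"ry":0,"rz":0,"tx":0,"ty":0,"tz":0.001,"claw":0.02}]}}

```text
clock: 8.35
eef_pos: [0.6112, -0.1242, 0.0358]
eef_rot: [[1.0, 0.028, 0.001], [0.028, -1.0, -0.0], [0.001, 0.0, -1.0]]
force: [-0.6, 0.5, 3.9]
gripper_width: 0.0346
```

Contact: the force is now +4 N. I'll release gradually and rise.

Emit:
{"method": "step_arm", "body": {"targets": [{"rx":0,"ry":0,"rz":0,"tx":0,"ty":0,"tz":0,"claw":0.038},{"rx":0,"ry":0,"rz":0,"tx":0,"ty":0,"tz":0,"claw":0.045},{"rx":0,"ry":0,"rz":0,"tx":0,"ty":0,"tz":0,"claw":0.055},{"rx":0,"ry":0,"rz":0,"tx":0,"ty":0,"tz":0,"claw":0.062},{"rx":0,"ry":0,"rz":0,"tx":0,"ty":0,"tz":0,"claw":0.062},{"rx":0,"ry":0,"rz":0,"tx":0,"ty":0,"tz":-0.01,"claw":0.062},{"rx":0,"ry":0,"rz":0,"tx":0,"ty":0,"tz":-0.03,"claw":0.062},{"rx":0,"ry":0,"rz":0,"tx":0,"ty":0,"tz":-0.06,"claw":0.062},{"rx":0,"ry":0,"rz":0,"tx":0,"ty":0,"tz":-0.1,"claw":0.062},{"rx":0,"ry":0,"rz":0,"tx":0,"ty":0,"tz":-0.14,"claw":0.062}]}}

```text
clock: 9.35
eef_pos: [0.6105, -0.1241, 0.1773]
eef_rot: [[1.0, 0.028, -0.0], [0.028, -1.0, 0.0], [-0.0, -0.0, -1.0]]
force: [0.2, 0.4, -1.4]
gripper_width: 0.0618
```

Emit:
{"method": "step_arm", "body": {"targets": [{"rx":0,"ry":0,"rz":0,"tx":-0.03,"ty":0,"tz":0,"claw":0.03},{"rx":0,"ry":0,"rz":0,"tx":-0.07,"ty":0,"tz":0,"claw":0.0},{"rx":0,"ry":0,"rz":0,"tx":-0.11,"ty":0,"tz":0,"claw":0.0},{"rx":0,"ry":0,"rz":0,"tx":-0.15,"ty":0,"tz":0,"claw":0.0},{"rx":0,"ry":0,"rz":0,"tx":-0.175,"ty":0,"tz":0,"claw":0.0},{"rx":0,"ry":0,"rz":0,"tx":-0.19,"ty":0,"tz":0.0,"claw":0.0},{"rx":0,"ry":0,"rz":0,"tx":-0.19,"ty":0,"tz":0.0,"claw":0.0},{"rx":0,"ry":0,"rz":0,"tx":-0.19,"ty":0,"tz":0.0,"claw":0.0}]}}

```text
clock: 10.15
eef_pos: [0.4216, -0.1297, 0.176]
eef_rot: [[1.0, 0.027, 0.001], [0.027, -1.0, -0.001], [0.001, 0.001, -1.0]]
force: [0.8, 0.0, 0.9]
gripper_width: -0.0002
```

Run:
```python
from h import *
s=robot.read_state();print(s['eef_pos'],s['force'],s['gripper_width'],s['clock'])
c=cap('top','t4')
a=cv2.imread('pics/t4.png')[160:280,170:450];cv2.imwrite('pics/t4z.png',cv2.resize(a,None,fx=2.8,fy=2.8))
c=cap('scene','s4')
a=cv2.imread('pics/s4.png')[60:310,180:430];cv2.imwrite('pics/s4z.png',cv2.resize(a,None,fx=2.4,fy=2.4))
```

```text
[ 0.42155475 -0.12967701  0.17603492] [0.84515204 0.01244056 0.91066352] -0.0001716651288367399 10.15
```

View pics/t4z.png

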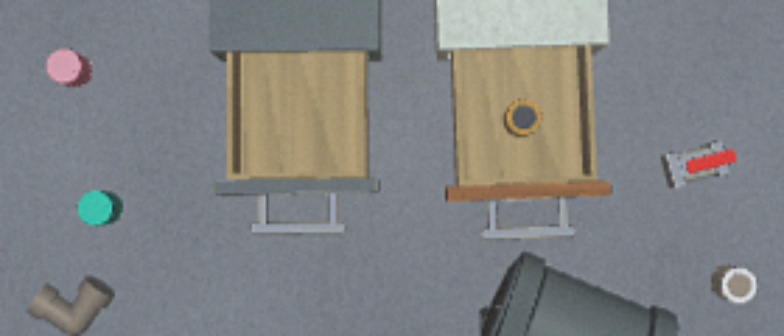

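View pics/s4z.png

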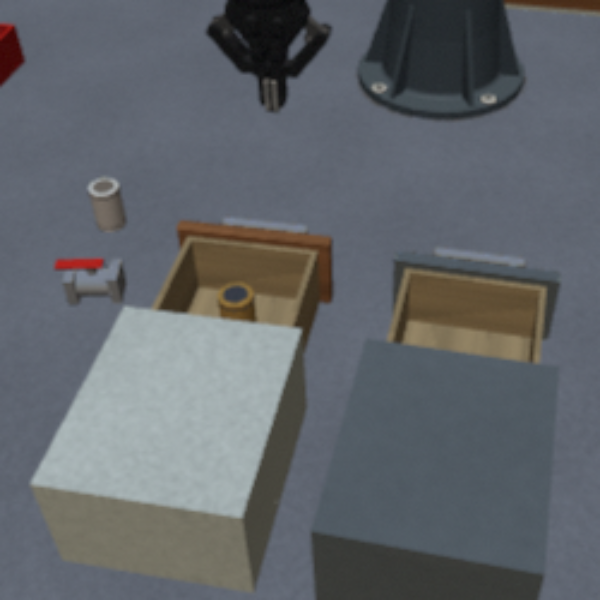

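The brass coupling stands upright in the wooden drawer at (523,117) in the top crop, and the arm is clear. I'll descend in front of the handle.

Emit:
{"method": "step_arm", "body": {"targets": [{"rx":0,"ry":0,"rz":0,"tx":0,"ty":0,"tz":0.03,"claw":0.0},{"rx":0,"ry":0,"rz":0,"tx":0,"ty":0,"tz":0.06,"claw":0.0},{"rx":0,"ry":0,"rz":0,"tx":0,"ty":0,"tz":0.09,"claw":0.0},{"rx":0,"ry":0,"rz":0,"tx":0,"ty":0,"tz":0.11,"claw":0.0},{"rx":0,"ry":0,"rz":0,"tx":0.015,"ty":0,"tz":0.118,"claw":0.0},{"rx":0,"ry":0,"rz":0,"tx":0.03,"ty":0,"tz":0.118,"claw":0.0},{"rx":0,"ry":0,"rz":0,"tx":0.04,"ty":0,"tz":0.118,"claw":0.0},{"rx":0,"ry":0,"rz":0,"tx":0.045,"ty":0,"tz":0.118,"claw":0.0}]}}

```text
clock: 11.05
eef_pos: [0.467, -0.1282, 0.0572]
eef_rot: [[1.0, 0.028, 0.001], [0.028, -1.0, -0.0], [0.001, 0.0, -1.0]]
force: [-0.5, -0.2, -0.6]
gripper_width: 0.0
```

Emit:
{"method": "step_arm", "body": {"targets": [{"rx":0,"ry":0,"rz":0,"tx":0.003,"ty":0,"tz":0,"claw":0.0},{"rx":0,"ry":0,"rz":0,"tx":0.006,"ty":0,"tz":0,"claw":0.0},{"rx":0,"ry":0,"rz":0,"tx":0.009,"ty":0,"tz":0,"claw":0.0},{"rx":0,"ry":0,"rz":0,"tx":0.012,"ty":0,"tz":0,"claw":0.0},{"rx":0,"ry":0,"rz":0,"tx":0.015,"ty":0,"tz":0,"claw":0.0},{"rx":0,"ry":0,"rz":0,"tx":0.018,"ty":0,"tz":0,"claw":0.0},{"rx":0,"ry":0,"rz":0,"tx":0.022,"ty":0,"tz":0,"claw":0.0},{"rx":0,"ry":0,"rz":0,"tx":0.027,"ty":0,"tz":0,"claw":0.0},{"rx":0,"ry":0,"rz":0,"tx":0.032,"ty":0,"tz":0,"claw":0.0},{"rx":0,"ry":0,"rz":0,"tx":0.037,"ty":0,"tz":0,"claw":0.0}]}}

```text
clock: 12.05
eef_pos: [0.5033, -0.1271, 0.0573]
eef_rot: [[1.0, 0.028, 0.0], [0.028, -1.0, -0.0], [0.0, 0.0, -1.0]]
force: [-0.6, -0.6, 0.7]
gripper_width: -0.0003
```

Run:
```python
from h import *
c=cap('scene','s5')
a=cv2.imread('pics/s5.png')[60:310,180:430];cv2.imwrite('pics/s5z.png',cv2.resize(a,None,fx=2.4,fy=2.4))
s=robot.read_state();print(s['eef_pos'],s['force'],s['clock'])
```

```text
[ 0.50410016 -0.12722131  0.05740897] [-0.71758175  0.93123198  0.78543471] 12.1
```

View pics/s5z.png

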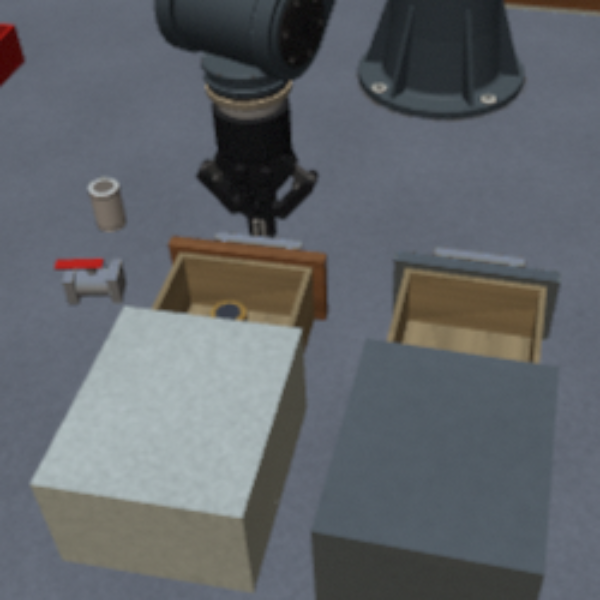

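The drawer is moving in with the coupling still upright at (230,312) in the crop. I'll keep pushing.

Emit:
{"method": "step_arm", "body": {"targets": [{"rx":0,"ry":0,"rz":0,"tx":0.005,"ty":0,"tz":0,"claw":0.0},{"rx":0,"ry":0,"rz":0,"tx":0.012,"ty":0,"tz":0,"claw":0.0},{"rx":0,"ry":0,"rz":0,"tx":0.02,"ty":0,"tz":0,"claw":0.0},{"rx":0,"ry":0,"rz":0,"tx":0.028,"ty":0,"tz":0,"claw":0.0},{"rx":0,"ry":0,"rz":0,"tx":0.036,"ty":0,"tz":0,"claw":0.0},{"rx":0,"ry":0,"rz":0,"tx":0.044,"ty":0,"tz":0,"claw":0.0},{"rx":0,"ry":0,"rz":0,"tx":0.052,"ty":0,"tz":0,"claw":0.0},{"rx":0,"ry":0,"rz":0,"tx":0.06,"ty":0,"tz":0,"claw":0.0},{"rx":0,"ry":0,"rz":0,"tx":0.066,"ty":0,"tz":0,"claw":0.0},{"rx":0,"ry":0,"rz":0,"tx":0.071,"ty":0,"tz":0,"claw":0.0}]}}

```text
clock: 13.1
eef_pos: [0.5744, -0.1252, 0.0573]
eef_rot: [[1.0, 0.028, 0.0], [0.028, -1.0, -0.0], [0.0, 0.0, -1.0]]
force: [-0.8, 0.5, 0.2]
gripper_width: -0.0004
```

Emit:
{"method": "step_arm", "body": {"targets": [{"rx":0,"ry":0,"rz":0,"tx":0.004,"ty":0,"tz":0,"claw":0.0},{"rx":0,"ry":0,"rz":0,"tx":0.008,"ty":0,"tz":0,"claw":0.0},{"rx":0,"ry":0,"rz":0,"tx":0.011,"ty":0,"tz":0,"claw":0.0},{"rx":0,"ry":0,"rz":0,"tx":0.014,"ty":0,"tz":0,"claw":0.0},{"rx":0,"ry":0,"rz":0,"tx":0.017,"ty":0,"tz":0,"claw":0.0},{"rx":0,"ry":0,"rz":0,"tx":0.019,"ty":0,"tz":0,"claw":0.0},{"rx":0,"ry":0,"rz":0,"tx":0.021,"ty":0,"tz":0,"claw":0.0},{"rx":0,"ry":0,"rz":0,"tx":0.022,"ty":0,"tz":0,"claw":0.0}]}}

```text
clock: 13.9
eef_pos: [0.596, -0.1246, 0.0573]
eef_rot: [[1.0, 0.028, 0.0], [0.028, -1.0, -0.0], [0.0, 0.0, -1.0]]
force: [-1.8, 0.8, 0.1]
gripper_width: -0.0005
```

Run:
```python
from h import *
c=cap('scene','s6')
a=cv2.imread('pics/s6.png')[60:310,180:430];cv2.imwrite('pics/s6z.png',cv2.resize(a,None,fx=2.4,fy=2.4))
s=robot.read_state();print(s['eef_pos'],s['force'],s['clock'])
```

```text
[ 0.5960891  -0.12461236  0.05735034] [-0.92362894  0.28162728 -0.11696342] 13.95
```

View pics/s6z.png

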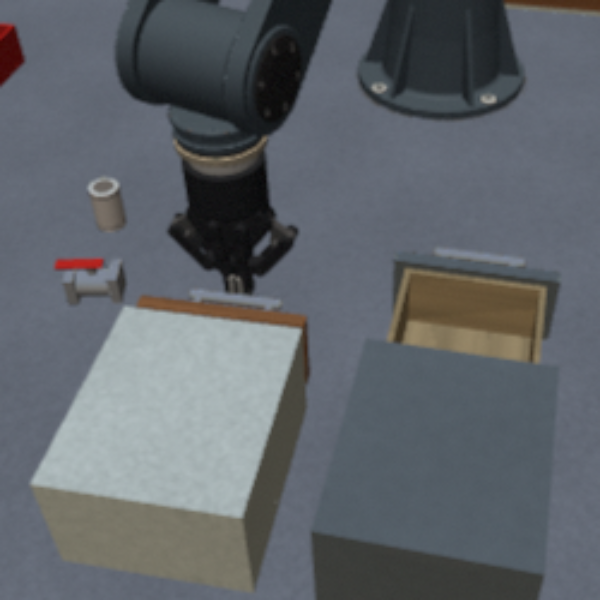

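The drawer is nearly shut, with a small gap left. I'll creep to the stop and watch the force.

Emit:
{"method": "step_arm", "body": {"targets": [{"rx":0,"ry":0,"rz":0,"tx":0.0015,"ty":0,"tz":0,"claw":0.0},{"rx":0,"ry":0,"rz":0,"tx":0.003,"ty":0,"tz":0,"claw":0.0},{"rx":0,"ry":0,"rz":0,"tx":0.0045,"ty":0,"tz":0,"claw":0.0},{"rx":0,"ry":0,"rz":0,"tx":0.006,"ty":0,"tz":0,"claw":0.0},{"rx":0,"ry":0,"rz":0,"tx":0.0075,"ty":0,"tz":0,"claw":0.0},{"rx":0,"ry":0,"rz":0,"tx":0.009,"ty":0,"tz":0,"claw":0.0}]}}

```text
clock: 14.55
eef_pos: [0.6049, -0.1244, 0.0573]
eef_rot: [[1.0, 0.028, 0.0], [0.028, -1.0, -0.0], [0.0, 0.0, -1.0]]
force: [-0.7, -1.3, 0.9]
gripper_width: 0.0002
```

Emit:
{"method": "step_arm", "body": {"targets": [{"rx":0,"ry":0,"rz":0,"tx":0.001,"ty":0,"tz":0,"claw":0.0},{"rx":0,"ry":0,"rz":0,"tx":0.002,"ty":0,"tz":0,"claw":0.0}]}}

```text
clock: 14.75
eef_pos: [0.6069, -0.1243, 0.0573]
eef_rot: [[1.0, 0.028, -0.0], [0.028, -1.0, 0.0], [-0.0, -0.0, -1.0]]
force: [-2.2, 0.3, 0.8]
gripper_width: 0.0005
```

Emit:
{"method": "step_arm", "body": {"targets": [{"rx":0,"ry":0,"rz":0,"tx":0.001,"ty":0,"tz":0,"claw":0.0},{"rx":0,"ry":0,"rz":0,"tx":0.002,"ty":0,"tz":0,"claw":0.0}]}}

```text
clock: 14.95
eef_pos: [0.6089, -0.1242, 0.0573]
eef_rot: [[1.0, 0.028, 0.0], [0.028, -1.0, -0.0], [0.0, 0.0, -1.0]]
force: [-0.8, 0.2, 0.4]
gripper_width: -0.0001
```

Emit:
{"method": "step_arm", "body": {"targets": [{"rx":0,"ry":0,"rz":0,"tx":0.001,"ty":0,"tz":0,"claw":0.0},{"rx":0,"ry":0,"rz":0,"tx":0.001,"ty":0,"tz":0,"claw":0.0}]}}

```text
clock: 15.15
eef_pos: [0.61, -0.1242, 0.0573]
eef_rot: [[1.0, 0.028, 0.0], [0.028, -1.0, -0.0], [0.0, 0.0, -1.0]]
force: [0.4, -1.3, -0.8]
gripper_width: -0.0001
```

Emit:
{"method": "step_arm", "body": {"targets": [{"rx":0,"ry":0,"rz":0,"tx":0.001,"ty":0,"tz":0,"claw":0.0},{"rx":0,"ry":0,"rz":0,"tx":0.001,"ty":0,"tz":0,"claw":0.0}]}}

```text
clock: 15.35
eef_pos: [0.6109, -0.1242, 0.0573]
eef_rot: [[1.0, 0.028, 0.0], [0.028, -1.0, 0.0], [0.0, 0.0, -1.0]]
force: [-0.1, -0.8, -0.8]
gripper_width: -0.0002
```

Emit:
{"method": "step_arm", "body": {"targets": [{"rx":0,"ry":0,"rz":0,"tx":0.001,"ty":0,"tz":0,"claw":0.0},{"rx":0,"ry":0,"rz":0,"tx":0.001,"ty":0,"tz":0,"claw":0.0}]}}

```text
clock: 15.55
eef_pos: [0.6119, -0.1242, 0.0573]
eef_rot: [[1.0, 0.028, 0.0], [0.028, -1.0, -0.0], [0.0, 0.0, -1.0]]
force: [-0.8, 0.2, 0.4]
gripper_width: -0.0002
```

Run:
```python
from h import *
c=cap('scene','s7')
a=cv2.imread('pics/s7.png')[140:240,200:340];cv2.imwrite('pics/s7z.png',cv2.resize(a,None,fx=5,fy=5))
s=robot.read_state();print(s['eef_pos'],s['force'],s['clock'])
```

```text
[ 0.61191617 -0.12413059  0.05732292] [ 0.21796889 -0.04131412 -0.13596911] 15.6
```

View pics/s7z.png

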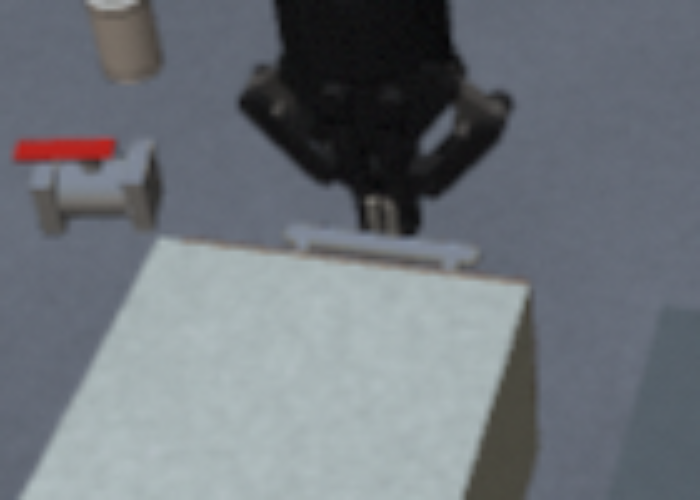

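Emit:
{"method": "step_arm", "body": {"targets": [{"rx":0,"ry":0,"rz":0,"tx":0.001,"ty":0,"tz":0,"claw":0.0},{"rx":0,"ry":0,"rz":0,"tx":0.001,"ty":0,"tz":0,"claw":0.0}]}}

```text
clock: 15.8
eef_pos: [0.6125, -0.1241, 0.0572]
eef_rot: [[1.0, 0.028, -0.001], [0.028, -1.0, 0.0], [-0.001, -0.0, -1.0]]
force: [-4.2, -0.4, 1.1]
gripper_width: 0.0
```

Emit:
{"method": "step_arm", "body": {"targets": [{"rx":0,"ry":0,"rz":0,"tx":0.001,"ty":0,"tz":0,"claw":0.0},{"rx":0,"ry":0,"rz":0,"tx":0.001,"ty":0,"tz":0,"claw":0.0}]}}

```text
clock: 16.0
eef_pos: [0.6126, -0.1241, 0.0571]
eef_rot: [[1.0, 0.028, -0.003], [0.028, -1.0, 0.0], [-0.003, -0.0, -1.0]]
force: [-10.7, -0.4, 5.0]
gripper_width: 0.0005
```

That's the stop: the TCP holds at 0.6126 while the force climbs to 11 N. I'll back off straight and then rise.

Emit:
{"method": "step_arm", "body": {"targets": [{"rx":0,"ry":0,"rz":0,"tx":0.0,"ty":0,"tz":0,"claw":0.0},{"rx":0,"ry":0,"rz":0,"tx":-0.003,"ty":0,"tz":0,"claw":0.0},{"rx":0,"ry":0,"rz":0,"tx":-0.01,"ty":0,"tz":0,"claw":0.0},{"rx":0,"ry":0,"rz":0,"tx":-0.03,"ty":0,"tz":0,"claw":0.0},{"rx":0,"ry":0,"rz":0,"tx":-0.06,"ty":0,"tz":0,"claw":0.0},{"rx":0,"ry":0,"rz":0,"tx":-0.1,"ty":0,"tz":-0.02,"claw":0.0},{"rx":0,"ry":0,"rz":0,"tx":-0.14,"ty":0,"tz":-0.05,"claw":0.0},{"rx":0,"ry":0,"rz":0,"tx":-0.18,"ty":0,"tz":-0.08,"claw":0.0},{"rx":0,"ry":0,"rz":0,"tx":-0.2,"ty":0,"tz":-0.1,"claw":0.0},{"rx":0,"ry":0,"rz":0,"tx":-0.2,"ty":0,"tz":-0.1,"claw":0.0}]}}

```text
clock: 17.0
eef_pos: [0.4129, -0.1299, 0.1596]
eef_rot: [[1.0, 0.027, 0.004], [0.027, -1.0, -0.002], [0.004, 0.002, -1.0]]
force: [1.7, 0.6, -0.5]
gripper_width: 0.0001
```

Run:
```python
from h import *
c=cap('top','t8');P=cloud(c)
a=cv2.imread('pics/t8.png')[90:290,170:450];cv2.imwrite('pics/t8z.png',cv2.resize(a,None,fx=2.8,fy=2.8))
for n,s in(('oak',(335,385,180,205)),('grey',(255,295,236,250))):
    u0,u1,v0,v1=s;q=P[v0:v1,u0:u1].reshape(-1,3);q=q[(q[:,2]>.06)&(q[:,2]<.09)];print(n,len(q),np.median(q,0))
c=cap('scene','s8')
a=cv2.imread('pics/s8.png')[60:310,180:530];cv2.imwrite('pics/s8z.png',cv2.resize(a,None,fx=2.2,fy=2.2))
s=robot.read_state();print(s['eef_pos'],s['force'],s['clock'])
```

```text
oak 226 [ 0.63417445 -0.12625723  0.07595662]
grey 137 [0.50059183 0.10327048 0.0771473 ]
[ 0.41418117 -0.12983058  0.1576605 ] [-0.1907878  -0.44752404  0.07388518] 17.1
```

View pics/t8z.png

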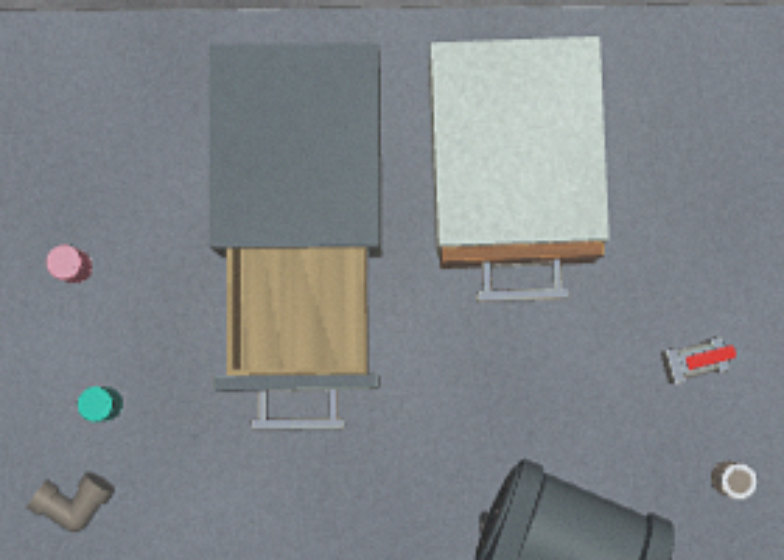

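View pics/s8z.png

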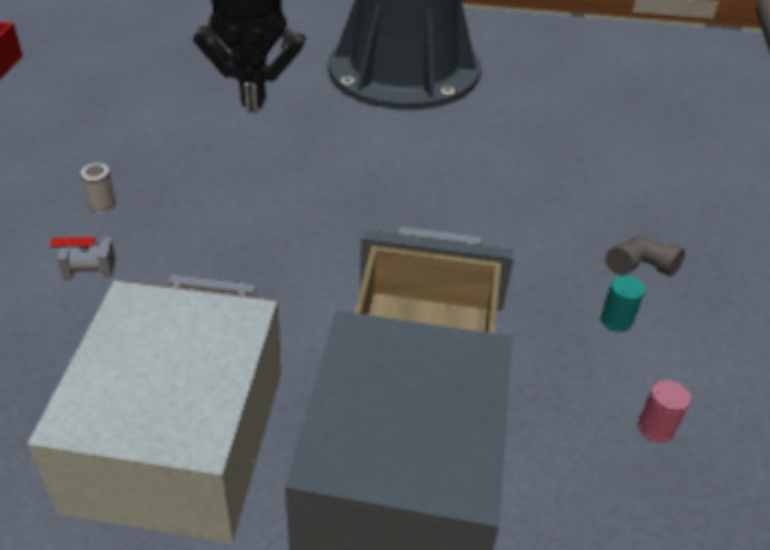

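The wooden drawer is flush and nothing is in the way. The grey handle is still at x 0.5006 (0.5005 at the start), and the other parts haven't moved. I'm handing in.

```bash
python3 -c "
from bench import robot
print(robot.sign_off())"
```

```text
the job is handed in; nothing more can be done
None
```

The brass coupling is in the wooden-fronted drawer and that drawer is pushed fully shut. I handed the job in at about 17 s on the robot's clock.

- **Placing:** I gripped the coupling, lowered it until it touched the drawer floor (about 4 N), and released it. Pictures showed it standing upright before the push and after the first part of it. I can't see inside the shut drawer, so its pose there is unconfirmed.
- **Shutting:** I pushed the handle slowly with closed fingers until the tool stopped moving and the force rose to about 11 N. The arm then backed away clear. In the last pictures the front is flush with the unit and the handle sits about 49 mm in front of it; fully shut should be 50 mm.
- **One reading that disagreed:** the last depth measurement put the wooden handle about 5 mm deeper than the contact position. I put that down to its supports being in the measured area.
- **Left alone:** the grey drawer's handle measured the same as at the start, to about 1 mm. The pink and turquoise look-alikes and the other loose parts look unmoved.

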